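# Open the right safety-capped glaze bottle for touch-up

### The job

Look which planter, the blue one or the yellow one, stands on the green touch-up mat (the grey mat holds the finished one), and open the glaze bottle with the cap of that colour: press its push-and-turn safety cap down, keep it down while you twist it anticlockwise until it is free, then lift it straight up. Finish while still holding the cap in the gripper, level and about a hand's width above the mouth of its own bottle: do not put it down or let go. Leave the other bottle closed and do not disturb the planters or the other things on the table.

Things in the scene. Friction and masses are not known exactly. Their poses are not given: they have to be found in the camera images.
- bottle_blue: Glaze bottle, white plastic, blue label band, fixed: clamped in a black steel foot (100 mm across, 12 mm thick). Body 76 mm in diameter, 28 mm neck up to 134 mm height. Origin: centre of the foot's underside on the table; z up. A black mark on the shoulder shows its +x; the cap is locked with its x along it (a half turn is the same; play 8 degrees).
- cap_blue: Loose blue push-and-turn cap on that bottle, 40 g: skirt 58 mm in diameter, 22 mm high; above it a ribbed round grip, 12-sided, 42 mm across flats (flats face +x, -x and every 30 degrees), from 22 to 48 mm height; white bar on top along its x. Origin: centre of the skirt's underside, z up, 123 mm above the table when closed (top 171 mm). A half turn looks and works the same.
- blue_mouth (a point): Centre of the mouth of the blue-labelled bottle, 134 mm above the table, on its axis; z up. The closed cap's origin lies 11 mm below. The cap turns only anticlockwise seen from above, only while pressed down 5 mm or more, and lifts free only between 53 and 83 degrees from the locked angle (aim for 70; stop at about 85).
- blue_seal (a joint): Sprung grey seal disc in the blue-labelled bottle's mouth, which pushes the cap up: travel in m, 0 when the cap is closed or off, about 0.007 with the cap pressed fully down. It takes about 6 N to start and 11 N at the bottom, and springs back if let up.
- planter_blue: Loose glazed ceramic planter, blue with a cream rim, a rectangular trough 85 x 150 mm and 90 mm high on four feet, 0.6 kg, standing on one of the two mats. Origin at the centre of its underside, z up.
- bottle_yellow: Glaze bottle, white plastic, yellow label band, fixed: clamped in a black steel foot (100 mm across, 12 mm thick). Body 76 mm in diameter, 28 mm neck up to 134 mm height. Origin: centre of the foot's underside on the table; z up. A black mark on the shoulder shows its +x; the cap is locked with its x along it (a half turn is the same; play 8 degrees).
- cap_yellow: Loose yellow push-and-turn cap on that bottle, 40 g: skirt 58 mm in diameter, 22 mm high; above it a ribbed round grip, 12-sided, 42 mm across flats (flats face +x, -x and every 30 degrees), from 22 to 48 mm height; white bar on top along its x. Origin: centre of the skirt's underside, z up, 123 mm above the table when closed (top 171 mm). A half turn looks and works the same.
- yellow_mouth (a point): Centre of the mouth of the yellow-labelled bottle, 134 mm above the table, on its axis; z up. The closed cap's origin lies 11 mm below. The cap turns only anticlockwise seen from above, only while pressed down 5 mm or more, and lifts free only between 53 and 83 degrees from the locked angle (aim for 70; stop at about 85).
- yellow_seal (a joint): Sprung grey seal disc in the yellow-labelled bottle's mouth, which pushes the cap up: travel in m, 0 when the cap is closed or off, about 0.007 with the cap pressed fully down. It takes about 6 N to start and 11 N at the bottom, and springs back if let up.
- planter_yellow: Loose glazed ceramic planter, yellow with a cream rim, a rectangular trough 85 x 150 mm and 90 mm high on four feet, 0.6 kg, standing on one of the two mats. Origin at the centre of its underside, z up.
- touchup (a point): Centre of the top of the green touch-up mat (150 x 200 mm, 4 mm thick, fixed). The planter whose origin lies over this point is the one to be touched up.
- finished (a point): Centre of the top of the grey felt mat for finished planters (150 x 200 mm, 4 mm thick, fixed). The other planter stands here.
- vase: Loose pale pink vase, 80 mm in diameter, 125 mm tall. Origin at the centre of its underside.
- tape: Loose brown tape roll lying flat, 92 mm across, 45 mm tall. Origin at the centre of its underside.
- brush: Loose brush lying on the table, about 200 mm long. Origin at its underside.
- bowl: Loose white bowl, 90 mm across, 45 mm tall. Origin at the centre of its underside.

How it is judged:
On the way, in this order (a step that is already met when the one before it is completed fails the run):
1. the cap of the right colour is pressed down at least 4.5 mm, still at its locked angle (within 20 degrees) (((horizontal distance between planter_blue and touchup below 0.06 m and value of joint blue_seal above 0.0045 m and angle between the x axis of cap_blue and the x axis of bottle_blue, either way round below 0.35 rad) or (horizontal distance between planter_yellow and touchup below 0.06 m and value of joint yellow_seal above 0.0045 m and angle between the x axis of cap_yellow and the x axis of bottle_yellow, either way round below 0.35 rad))), for 0.1 s.
2. it is turned at least 50 degrees from its locked angle while still down around the neck (its origin at least 5 mm below the mouth) (((horizontal distance between planter_blue and touchup below 0.06 m and angle between the x axis of cap_blue and the x axis of bottle_blue, either way round above 0.87 rad and z of cap_blue in the frame of blue_mouth below -0.005 m and horizontal distance between cap_blue and blue_mouth below 0.006 m) or (horizontal distance between planter_yellow and touchup below 0.06 m and angle between the x axis of cap_yellow and the x axis of bottle_yellow, either way round above 0.87 rad and z of cap_yellow in the frame of yellow_mouth below -0.005 m and horizontal distance between cap_yellow and yellow_mouth below 0.006 m))), for 0.1 s.
At the end, for the whole second after the job is handed in: The cap matching the planter on the green mat is held still by the fingers alone, level (20 deg), origin 30 to 170 mm above its own bottle's mouth and within 30 mm of its axis; the other cap closed and locked (20 deg); both planters within 30 mm of where they stood (((horizontal distance between planter_blue and touchup below 0.06 m and horizontal distance between cap_blue and blue_mouth below 0.03 m and z of cap_blue in the frame of blue_mouth between 0.03 and 0.17 m and angle between cap_blue's own z axis and vertical below 0.35 rad and contact force between cap_blue and the fingers above 1 N and linear speed of cap_blue below 0.03 m/s and contact force between cap_blue and bottle_blue below 0.1 N and contact force between cap_blue and bottle_yellow below 0.1 N and contact force between cap_blue and cap_yellow below 0.1 N and z of cap_yellow in the frame of yellow_mouth below -0.007 m and horizontal distance between cap_yellow and yellow_mouth below 0.006 m and angle between the x axis of cap_yellow and the x axis of bottle_yellow, either way round below 0.35 rad and distance of each of planter_blue, planter_yellow from where it was at the start of the episode below 0.03 m and angle between each of planter_blue, planter_yellow's own z axis and vertical below 0.2 rad) or (horizontal distance between planter_yellow and touchup below 0.06 m and horizontal distance between cap_yellow and yellow_mouth below 0.03 m and z of cap_yellow in the frame of yellow_mouth between 0.03 and 0.17 m and angle between cap_yellow's own z axis and vertical below 0.35 rad and contact force between cap_yellow and the fingers above 1 N and linear speed of cap_yellow below 0.03 m/s and contact force between cap_yellow and bottle_yellow below 0.1 N and contact force between cap_yellow and bottle_blue below 0.1 N and contact force between cap_yellow and cap_blue below 0.1 N and z of cap_blue in the frame of blue_mouth below -0.007 m and horizontal distance between cap_blue and blue_mouth below 0.006 m and angle between the x axis of cap_blue and the x axis of bottle_blue, either way round below 0.35 rad and distance of each of planter_blue, planter_yellow from where it was at the start of the episode below 0.03 m and angle between each of planter_blue, planter_yellow's own z axis and vertical below 0.2 rad))); the arm keeps its last pose, push and grip.
It fails at once if the blue cap is turned (over 25 degrees) or raised (over 6 mm) though the blue planter is not the one on the touch-up mat (horizontal distance between planter_yellow and touchup below 0.06 m and (angle between the x axis of cap_blue and the x axis of bottle_blue, either way round above 0.44 rad or z of cap_blue in the frame of blue_mouth above -0.005 m)).
It fails at once if the yellow cap is turned (over 25 degrees) or raised (over 6 mm) though the yellow planter is not the one on the touch-up mat (horizontal distance between planter_blue and touchup below 0.06 m and (angle between the x axis of cap_yellow and the x axis of bottle_yellow, either way round above 0.44 rad or z of cap_yellow in the frame of yellow_mouth above -0.005 m)).
It fails at once if a planter, the vase, the tape roll, the brush or the bowl is moved by more than 30 mm (distance of any of planter_blue, planter_yellow, vase, tape, brush, bowl from where it was at the start of the episode above 0.03 m).
It also fails if it takes over 45 s, if anything falls off the work surface, if the arm or the gripper's body presses on something with over 40 N, if the wrist force passes 120 N, or if a joint passes its speed limit or range.

### The arm

A 6-joint arm with a two-finger parallel gripper is mounted at the origin on the work surface. World frame = base frame: x ahead of the robot, y to its left, z up, the work surface at z = 0. Lengths are in m, angles in rad, forces in N, time in s.
With the tool pointing down it reaches from about 0.35 to 0.85 m from the base axis. Payload 8.1 kg.
Tool frame: the origin (TCP) lies at the very end of the fingers, on their centre line; the grasp point (between the pads) lies 19 mm behind it; x points along the fingers, y is the direction in which the jaws open and shut, and the axes are right-handed (so a half turn about x gives the same grasp; the last joint's range is limited). The gripper opens to 93 mm and grips with 3 to 60 N. Pads are 15 mm wide; open, the fingers measure 128 mm over their backs; the gripper's body (75 mm by 188 mm) begins 65 mm behind the grasp point.
Start: joints at [1.221, 0.13, 1.488, -0, 1.523, -0.085], TCP at [0.157, 0.579, 0.219] pointing down, gripper open.
Joint ranges: [-2.96, 2.96], [-0.89, 2.26], [0.02, 2.5], [-1.34, 4.48], [0, 2.73], [-2.66, 2.66]. Speed limits (rad/s): [2.39, 2.39, 2.79, 3.14, 3.14, 3.14].

### API

Orientations are given as a rotation vector (axis times angle).
In Python, from plant import * gives the robot as it stands. The module is installed in compiled form; this text tells all that it offers.
- The arm moves only by the tool apply_moves, never from a script. Its argument "series" is a list of rows, each an object with "jaw": the gripper's target within -1 to 1 (shut at 1, half-way at 0, fully open at -1); "linear": the shift along the tool's x, y, z normalised to -1 to 1, where 1 is 0.6 m, a list of three; "roll": the turn about the tool's x normalised to -1 to 1, where 1 is 30 degrees. A call has 1 to 20 rows; each row is the pose to reach, as a shift and turn from the pose measured when the call began, along the tool's axes at that moment; what a row does not reach only later rows make up. A row lasts 1/8 s, in which the tool goes at most 62.5 mm and 10.7 degrees, less where a joint would pass 70% of its speed; a pose out of reach is approached as far as the arm can. A call with a number of a shift or a turn outside -1 to 1 is refused whole. A call with a gripper value outside its range is refused whole. The fingers move at their own pace and stop on an object; "force" is the grip in N (left out, the last holds). Time passes only in rows, so rows that repeat a pose let the fingers close. It gives the time, the measured TCP pose, the force and the opening at its end, in the units of the state.
- read_state(): the state, without advancing time (a new reading comes with each control period).
- read_camera(name): name is "scene" or "side" or "wrist"; returns a dict with "pixels" (420x560x3 uint8, blue, green, red), "intrinsics" (3x3 intrinsics, pixels), "D" ([k1, k2, p1, p2, k3] as OpenCV has them; the pictures are not rectified), "rvec" (rotation vector, rad) and "tvec" (3), from world to camera coordinates, as OpenCV has them; the wrist camera has in their place "tool_from_camera" (4x4, takes a point from camera to tool coordinates, whose origin is the TCP and whose axes are the tool frame's). Camera axes: x right, y down, z forward; pixel columns grow to the right and rows downward; lengths in m; the calibration is good to about 2 mm. A picture is of the moment at which its call begins: read the wrist's pose just before it. There is no depth.
- close_job(): hands the job in, once; it reports no verdict.
The state is a dict: "t": time; "q": joint angles; "dq": joint speeds; "joint_torque": joint torques, N m; "tool_pos": TCP position; "orientation": TCP orientation; "force": force on the tool from outside, world axes, zero at the start; "wrist_torque": the same for the moment, N m; "opening": finger opening in m.
Only numpy, scipy, OpenCV 4.12 (cv2) and the standard library are available. Lean on these libraries where they do the work, as an engineer would, in place of code of your own. Each camera call takes 0.05 s, during which the arm holds its last target. There are 200 camera calls.

## Working session

There is one attempt and no reset: what is moved stays moved. The work goes in short steps, Python scripts to look and compute and a tool call to move; the robot and the scene stay as the last step left them, time stands still between calls to the robot, and variables do not carry over. Pictures are saved under pics/ and viewed, about 8 in all and at most 12, crops included, and the job is handed in when it is done.

Besides the shell and the picture viewer there is one more tool, called after "Request:" as name(argument=value, ...), one argument or row to a line, values as JSON. apply_moves: Moves the arm, as the interface text tells. Its arguments: {"type":"object","properties":{"series":{"type":"array"},"force":{"type":"number"}},"required":["series"]}

```bash
mkdir -p pics
cat > h.py <<'E'
from plant import *
import numpy as np, cv2
def cam(n):
    s=read_state(); c=read_camera(n)
    K=np.array(c["intrinsics"],float);D=np.array(c["D"],float)
    if n=="wrist":
        T=np.eye(4);T[:3,:3]=cv2.Rodrigues(np.array(s["orientation"],float))[0];T[:3,3]=s["tool_pos"]
        M=T@np.array(c["tool_from_camera"]);R=M[:3,:3];o=M[:3,3]
    else:
        R0=cv2.Rodrigues(np.array(c["rvec"],float))[0];R=R0.T;o=-R@np.array(c["tvec"],float).ravel()
    return np.array(c["pixels"]),K,D,R,o
def plane(uv,z,K,D,R,o):
    p=cv2.undistortPoints(np.array(uv,float).reshape(-1,1,2),K,D).reshape(-1,2)
    d=np.c_[p,np.ones(len(p))]@R.T
    return o+d*((z-o[2])/d[:,2])[:,None]
def proj(P,K,D,R,o):
    return cv2.projectPoints(np.array(P,float).reshape(-1,1,3),cv2.Rodrigues(R.T)[0],-R.T@o,K,D)[0].reshape(-1,2)
E
python3 - <<'E'
from h import *
s=read_state();print(s)
for n in("scene","side","wrist"):
    im,K,D,R,o=cam(n);cv2.imwrite(f"pics/{n}0.png",im);print(n,o.round(3),R[:,2].round(2))
E
```

```text
{'t': 0.0, 'q': array([ 1.22055328e+00,  1.31151662e-01,  1.48926873e+00,  1.70368884e-05,
        1.52301246e+00, -8.53918898e-02]), 'dq': array([ 0.00160602,  0.00074583, -0.00144203, -0.00116028, -0.00015063,
       -0.00016937]), 'joint_torque': array([-3.09824587e-03, -5.59863746e+01, -4.91739964e+01,  7.64266681e-02,
        3.58397292e-02, -6.55502140e-05]), 'tool_pos': array([0.1568303 , 0.57854954, 0.21759893]), 'orientation': array([ 0.20650448,  1.56119332, -0.2093279 ]), 'force': array([-0.59180601, -0.32106074, -0.24341755]), 'wrist_torque': array([-0.02784225,  0.03851139, -0.0061606 ]), 'opening': 0.09272847278823465}
scene [ 0.897 -0.594  1.104] [-0.3   0.49 -0.82]
side [ 0.225 -0.667  0.958] [ 0.27  0.61 -0.75]
wrist [0.088 0.597 0.384] [ 0.25 -0.07 -0.97]
```

View pics/scene0.png

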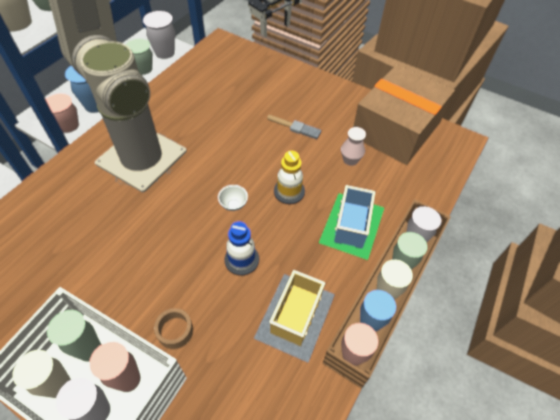

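View pics/side0.png

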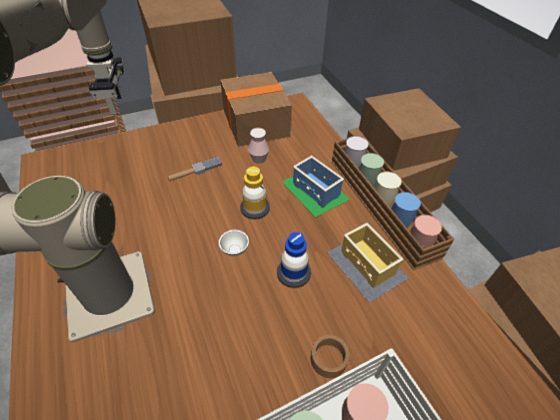

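The blue planter (scene 355,215; side 317,180) stands on the green mat and the yellow one on the grey mat. So the blue bottle is the target, with its cap at scene (239,232) and side (296,240). The side view agrees with the scene view.

Run:
```python
from h import *
for n,pts in(("scene",dict(blue=(239,228),yel=(291,156),bowl=(233,197),pl_b=(356,190),pl_y=(304,280),vase=(356,134))),("side",dict(blue=(296,238),yel=(253,172),bowl=(234,242),vase=(258,133)))):
    im,K,D,R,o=cam(n)
    for k,p in pts.items(): print(n,k,plane([p],{'blue':.171,'yel':.171,'bowl':.045,'vase':.125}.get(k,.094),K,D,R,o).round(3))
    x,y=pts['blue'];c=im[y-40:y+60,x-45:x+45]
    cv2.imwrite(f"pics/{n}_c.png",cv2.resize(c,None,fx=4,fy=4,interpolation=cv2.INTER_CUBIC))
a,b=cv2.imread("pics/scene_c.png"),cv2.imread("pics/side_c.png");cv2.imwrite("pics/crop1.png",np.hstack([a,b]))
```

```text
scene blue [[ 0.509 -0.134  0.171]]
scene yel [[0.491 0.147 0.171]]
scene bowl [[0.377 0.009 0.045]]
scene pl_b [[0.686 0.2   0.094]]
scene pl_y [[ 0.706 -0.133  0.094]]
scene vase [[0.592 0.375 0.125]]
side blue [[ 0.505 -0.133  0.171]]
side yel [[0.488 0.145 0.171]]
side bowl [[0.373 0.009 0.045]]
side vase [[0.59  0.378 0.125]]
```

View pics/crop1.png

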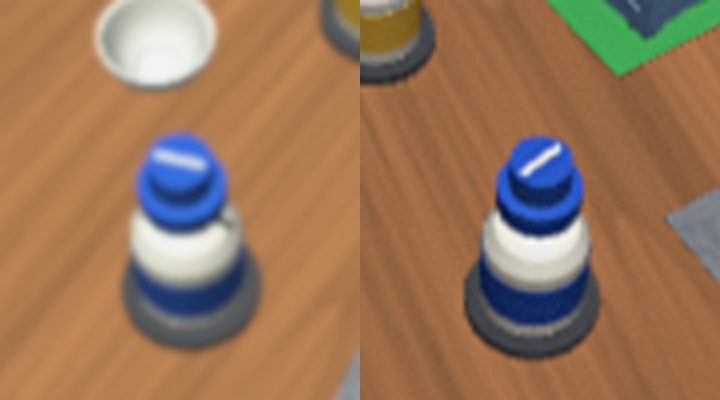

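```bash
cat >> h.py <<'E'
def rel(P,yaw=None):
    s=read_state();R=cv2.Rodrigues(np.array(s["orientation"],float))[0]
    print("axes x",R[:,0].round(4),"y",R[:,1].round(4),"pos",np.round(s["tool_pos"],4),"q6",s["q"][5].round(3),"t",s["t"])
    print("jaw yaw deg",np.degrees(np.arctan2(R[1,1],R[0,1])).round(2))
    print("linear",(R.T@(np.array(P)-s["tool_pos"])/.6).round(4))
E
python3 - <<'E'
from h import *
for n,p in(("scene",[(232.25,226),(245.5,229.5)]),("side",[(291.25,242),(301.25,234.25)])):
    q=plane(p,.171,*cam(n)[1:]);d=q[1]-q[0];print(n,q.round(4).tolist(),np.linalg.norm(d),np.degrees(np.arctan2(d[1],d[0])))
rel([.506,-.134,.28])
E
```

```text
scene [[0.4914, -0.1386, 0.171], [0.5255, -0.1287, 0.171]] 0.0355374434253493 16.209853792804044
side [[0.4887, -0.1401, 0.171], [0.5232, -0.1269, 0.171]] 0.0369576019288423 20.90742605995298
axes x [-2.e-04 -4.e-04 -1.e+00] y [ 2.617e-01  9.651e-01 -4.000e-04] pos [0.157  0.579  0.2184] q6 -0.085 t 0.35
jaw yaw deg 74.83
linear [-0.1023 -0.9947  0.8724]
```

Request:
apply_moves(
  series=[
    {"jaw": -1, "linear": [-0.1, 0, 0], "roll": 0},
    {"jaw": -1, "linear": [-0.1, -0.1, 0.09], "roll": 0.2},
    {"jaw": -1, "linear": [-0.1, -0.995, 0.872], "roll": 0.88},
    {"jaw": -1, "linear": [-0.1, -0.995, 0.872], "roll": 0.88},
    {"jaw": -1, "linear": [-0.1, -0.995, 0.872], "roll": 0.88},
    {"jaw": -1, "linear": [-0.1, -0.995, 0.872], "roll": 0.88},
    {"jaw": -1, "linear": [-0.1, -0.995, 0.872], "roll": 0.88},
    {"jaw": -1, "linear": [-0.1, -0.995, 0.872], "roll": 0.88},
    {"jaw": -1, "linear": [-0.1, -0.995, 0.872], "roll": 0.88},
    {"jaw": -1, "linear": [-0.1, -0.995, 0.872], "roll": 0.88},
    {"jaw": -1, "linear": [-0.1, -0.995, 0.872], "roll": 0.88},
    {"jaw": -1, "linear": [-0.1, -0.995, 0.872], "roll": 0.88},
    {"jaw": -1, "linear": [-0.1, -0.995, 0.872], "roll": 0.88},
    {"jaw": -1, "linear": [-0.1, -0.995, 0.872], "roll": 0.88},
    {"jaw": -1, "linear": [-0.1, -0.995, 0.872], "roll": 0.88},
    {"jaw": -1, "linear": [-0.1, -0.995, 0.872], "roll": 0.88},
    {"jaw": -1, "linear": [-0.1, -0.995, 0.872], "roll": 0.88},
    {"jaw": -1, "linear": [-0.1, -0.995, 0.872], "roll": 0.88},
  ],
)

```text
t: 2.6
tool_pos: [0.5057, -0.1331, 0.279]
orientation: [0.566, 1.495, -0.567]
force: [0.1, 0.3, 0.2]
opening: 0.0929
```

Run:
```python
from h import *
rel([.506,-.134,.28])
im,K,D,R,o=cam("wrist");cv2.imwrite("pics/w1.png",im)
print(proj([.506,-.134,.171],K,D,R,o))
```

```text
axes x [ 6.e-04 -6.e-04 -1.e+00] y [ 6.625e-01  7.491e-01 -1.000e-04] pos [ 0.5057 -0.1331  0.279 ] q6 -1.202 t 2.6
jaw yaw deg 48.51
linear [-0.0016 -0.0007  0.0014]
[[281.94437292 205.73058696]]
```

View pics/w1.png

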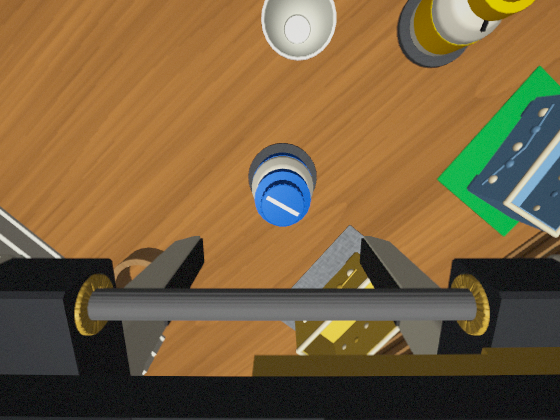

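The wrist view shows the blue cap at about (283,206) with its white bar, matching the projection of my estimate (282,206). Next I'll measure the bar precisely.

Run:
```python
from h import *
im,K,D,R,o=cam("wrist")
c=im[185:228,255:312].astype(int)
bar=((c.min(2)>150)).astype(np.uint8);blue=((c[:,:,0]-c[:,:,2]>60)|(bar>0)).astype(np.uint8)
n,l,st,ce=cv2.connectedComponentsWithStats(bar);print(st.tolist(),ce.round(1).tolist())
# bar component nearest the expected centre
i=1+np.argmin(np.linalg.norm(ce[1:]-[28,21],axis=1))
pts=np.argwhere(l==i)[:,::-1]+[255,185]
w=plane(pts,.171,K,D,R,o)[:,:2];m=w.mean(0);u,sv,v=np.linalg.svd(w-m);d=v[0]*np.sign(v[0,0]);e=(w-m)@d
print("centre",m,"len",np.ptp(e),"mid",m+d*(e.max()+e.min())/2,"ang",np.degrees(np.arctan2(d[1],d[0])))
pb=np.argwhere(blue)[:,::-1]+[255,185]
hull=plane(cv2.convexHull(pb.astype(np.int32)).reshape(-1,2),.145,K,D,R,o)[:,:2]
print("skirt circle@.145",cv2.minEnclosingCircle(hull.astype(np.float32)))
rel([*m,.15])
```

```text
[[0, 0, 57, 43, 2279], [0, 0, 3, 7, 13], [53, 0, 1, 2, 2], [54, 4, 1, 1, 1], [11, 11, 33, 20, 156]] [[28.2, 21.2], [0.6, 2.2], [53.0, 0.5], [54.0, 4.0], [27.0, 20.6]]
centre [ 0.5058986  -0.13398568] len 0.033959166442716515 mid [ 0.50615053 -0.13390106] ang 18.56787274453919
skirt circle@.145 ((0.5047900080680847, -0.13365690410137177), 0.030166536569595337)
axes x [ 5.e-04 -6.e-04 -1.e+00] y [ 6.627e-01  7.489e-01 -2.000e-04] pos [ 0.5057 -0.1334  0.279 ] q6 -1.202 t 2.7
jaw yaw deg 48.49
linear [ 0.215  -0.0004  0.0007]
```

Request:
apply_moves(
  series=[
    {"jaw": -1, "linear": [0.1, 0, 0.001], "roll": 0},
    {"jaw": -1, "linear": [0.17, 0, 0.001], "roll": 0},
    {"jaw": -1, "linear": [0.218, 0, 0.001], "roll": 0},
    {"jaw": -1, "linear": [0.218, 0, 0.001], "roll": 0},
    {"jaw": 1, "linear": [0.218, 0, 0.001], "roll": 0},
    {"jaw": 1, "linear": [0.218, 0, 0.001], "roll": 0},
    {"jaw": 1, "linear": [0.218, 0, 0.001], "roll": 0},
    {"jaw": 1, "linear": [0.218, 0, 0.001], "roll": 0},
    {"jaw": 1, "linear": [0.218, 0, 0.001], "roll": 0},
    {"jaw": 1, "linear": [0.218, 0, 0.001], "roll": 0},
  ],
  force=45,
)

```text
t: 3.95
tool_pos: [0.5063, -0.1338, 0.1482]
orientation: [0.566, 1.495, -0.567]
force: [0.2, 0.9, 0.5]
opening: 0.0415
```

Run:
```python
from h import *
rel([.506,-.134,.14]);s=read_state();print(s["opening"],s["force"],s["wrist_torque"])
```

```text
axes x [ 6.e-04 -5.e-04 -1.e+00] y [6.627e-01 7.489e-01 1.000e-04] pos [ 0.5063 -0.1338  0.1482] q6 -1.203 t 3.95
jaw yaw deg 48.49
linear [ 0.0137 -0.0005 -0.0001]
0.041453201305992 [0.22169258 0.89120935 0.52333132] [ 0.06843993  0.01769189 -0.01655667]
```

Request:
apply_moves(
  series=[
    {"jaw": 1, "linear": [0.005, 0, 0], "roll": 0},
    {"jaw": 1, "linear": [0.0085, 0, 0], "roll": 0},
    {"jaw": 1, "linear": [0.011, 0, 0], "roll": 0},
    {"jaw": 1, "linear": [0.011, 0, 0], "roll": 0},
    {"jaw": 1, "linear": [0.011, 0, 0], "roll": 0},
  ],
)

```text
t: 4.58
tool_pos: [0.5064, -0.1339, 0.1426]
orientation: [0.566, 1.494, -0.567]
force: [-3.6, 1.4, 8.1]
opening: 0.0415
```

Request:
apply_moves(
  series=[
    {"jaw": 1, "linear": [0.004, 0, 0], "roll": 0},
    {"jaw": 1, "linear": [0.006, 0, 0], "roll": 0},
    {"jaw": 1, "linear": [0.006, 0, 0], "roll": 0},
  ],
)

```text
t: 4.95
tool_pos: [0.5065, -0.1339, 0.1415]
orientation: [0.566, 1.494, -0.567]
force: [-10.5, 4.0, 20.5]
opening: 0.0419
```

Request:
apply_moves(
  series=[
    {"jaw": 1, "linear": [0.003, 0, -0.001], "roll": 0},
    {"jaw": 1, "linear": [0.003, 0, -0.001], "roll": -0.2},
    {"jaw": 1, "linear": [0.003, 0, -0.001], "roll": -0.4},
    {"jaw": 1, "linear": [0.003, 0, -0.001], "roll": -0.6},
    {"jaw": 1, "linear": [0.003, 0, -0.001], "roll": -0.8},
    {"jaw": 1, "linear": [0.003, 0, -0.001], "roll": -0.8},
  ],
  force=55,
)

```text
t: 5.7
tool_pos: [0.5074, -0.1341, 0.1416]
orientation: [0.237, 1.552, -0.239]
force: [-0.2, -0.5, 9.3]
opening: 0.0418
```

Run:
```python
from h import *
rel([.506,-.134,.1415]);s=read_state();print(s["opening"],s["force"],s["wrist_torque"])
im,K,D,R,o=cam("wrist");a=im[:,60:500]
im2,*_=cam("side");b=cv2.resize(im2[190:295,250:345],None,fx=4,fy=4)
cv2.imwrite("pics/tw1.png",np.hstack([a[:400,100:],b[:400,:]]))
```

```text
axes x [ 0.0048 -0.0023 -1.    ] y [ 2.991e-01  9.542e-01 -8.000e-04] pos [ 0.5074 -0.1341  0.1416] q6 -1.623 t 5.7
jaw yaw deg 72.6
linear [ 0.0001 -0.0006 -0.0023]
0.041766615442769814 [-0.15281067 -0.46842705  9.30223877] [0.09383336 0.1372442  0.07504559]
```

View pics/tw1.png

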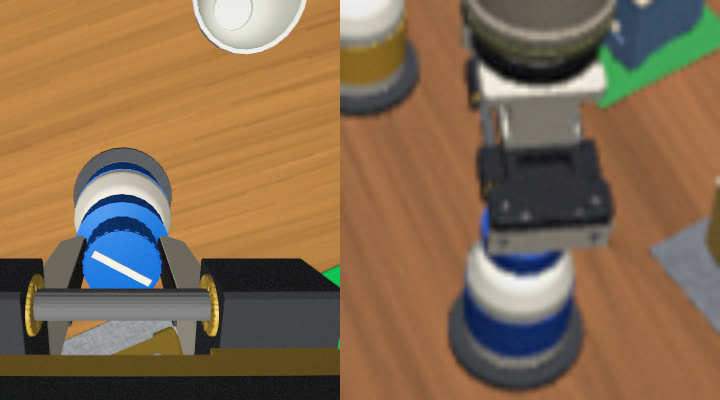

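The wrist view shows the bar still at about 30° to the jaws (ends at 93,252 and 150,284), so the cap has turned with the gripper by 24°. I'll keep twisting.

Request:
apply_moves(
  series=[
    {"jaw": 1, "linear": [0.003, 0, -0.001], "roll": -0.2},
    {"jaw": 1, "linear": [0.003, -0.001, -0.002], "roll": -0.4},
    {"jaw": 1, "linear": [0.003, -0.001, -0.002], "roll": -0.6},
    {"jaw": 1, "linear": [0.003, -0.001, -0.002], "roll": -0.8},
    {"jaw": 1, "linear": [0.003, -0.001, -0.002], "roll": -0.8},
  ],
)

```text
t: 6.42
tool_pos: [0.5077, -0.1347, 0.1417]
orientation: [-0.094, 1.56, 0.087]
force: [-0.4, 1.6, 9.7]
opening: 0.0417
```

Run:
```python
from h import *
rel([.506,-.134,.1415]);s=read_state();print(s["opening"],s["force"],s["wrist_torque"])
```

```text
axes x [ 0.0087 -0.0035 -1.    ] y [-0.115   0.9934 -0.0044] pos [ 0.5077 -0.1347  0.1417] q6 -2.043 t 6.425
jaw yaw deg 96.6
linear [ 0.0004  0.0015 -0.0026]
0.04172718634669412 [-0.38387209  1.57116577  9.72491624] [0.22340357 0.01580423 0.07062308]
```

Request:
apply_moves(
  series=[
    {"jaw": 1, "linear": [0.003, 0.001, -0.001], "roll": -0.2},
    {"jaw": 1, "linear": [0.003, 0.001, -0.002], "roll": -0.4},
    {"jaw": 1, "linear": [0.003, 0.001, -0.002], "roll": -0.6},
    {"jaw": 1, "linear": [0.003, 0.001, -0.002], "roll": -0.73},
    {"jaw": 1, "linear": [0.003, 0.001, -0.002], "roll": -0.73},
    {"jaw": 1, "linear": [0.003, 0.001, -0.002], "roll": -0.73},
  ],
)

```text
t: 7.18
tool_pos: [0.5075, -0.1344, 0.1416]
orientation: [-0.395, 1.525, 0.384]
force: [-1.8, 1.7, 8.9]
opening: 0.0415
```

Run:
```python
from h import *
rel([.506,-.134,.1415]);s=read_state();print(s["opening"],s["force"],s["wrist_torque"])
im,K,D,R,o=cam("wrist")
cv2.imwrite("pics/tw2.png",im)
```

```text
axes x [ 0.0114 -0.0041 -0.9999] y [-0.4774  0.8786 -0.009 ] pos [ 0.5075 -0.1344  0.1416] q6 -2.425 t 7.175
jaw yaw deg 118.52
linear [ 0.0002  0.0018 -0.002 ]
0.04148051797741836 [-1.79413107  1.73645347  8.94221846] [0.40494369 0.26610584 0.04302207]
```

View pics/tw2.png

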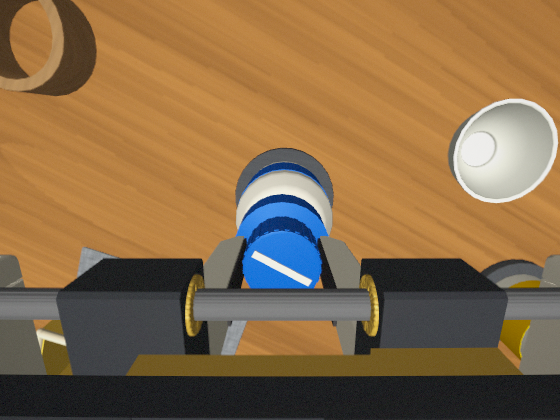

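The bar runs from (252,252) to (310,284), still about 29° to the jaws, so there was no slip and the cap has turned 70°. Now I'll lift straight up.

Request:
apply_moves(
  series=[
    {"jaw": 1, "linear": [-0.01, 0, 0], "roll": 0},
    {"jaw": 1, "linear": [-0.025, 0, 0], "roll": 0},
    {"jaw": 1, "linear": [-0.045, 0, -0.001], "roll": 0},
    {"jaw": 1, "linear": [-0.07, 0, -0.002], "roll": 0},
    {"jaw": 1, "linear": [-0.11, 0, -0.002], "roll": 0},
    {"jaw": 1, "linear": [-0.15, 0, -0.002], "roll": 0},
    {"jaw": 1, "linear": [-0.183, 0, -0.002], "roll": 0},
    {"jaw": 1, "linear": [-0.183, 0, -0.002], "roll": 0},
    {"jaw": 1, "linear": [-0.183, 0, -0.002], "roll": 0},
    {"jaw": 1, "linear": [-0.183, 0, -0.002], "roll": 0},
  ],
)

```text
t: 8.48
tool_pos: [0.5047, -0.1343, 0.2501]
orientation: [-0.394, 1.527, 0.385]
force: [-0.6, -0.2, 0.1]
opening: 0.0416
```

Run:
```python
from h import *
rel([.506,-.134,.25]);s=read_state();print(s["opening"],s["force"],np.abs(s["dq"]).max())
a,*_=cam("wrist");b,*_=cam("side")
cv2.imwrite("pics/fin.png",np.hstack([cv2.resize(a[100:400,140:420],(400,428)),cv2.resize(b[120:320,200:387],(400,428))]))
```

```text
axes x [ 0.0095 -0.0033 -0.9999] y [-0.4773  0.8787 -0.0075] pos [ 0.5047 -0.1343  0.2501] q6 -2.427 t 8.475
jaw yaw deg 118.51
linear [ 0.0002 -0.0006  0.0022]
0.04158985864722378 [-0.55917935 -0.16086933  0.10052125] 0.003030415606386028
```

View pics/fin.png

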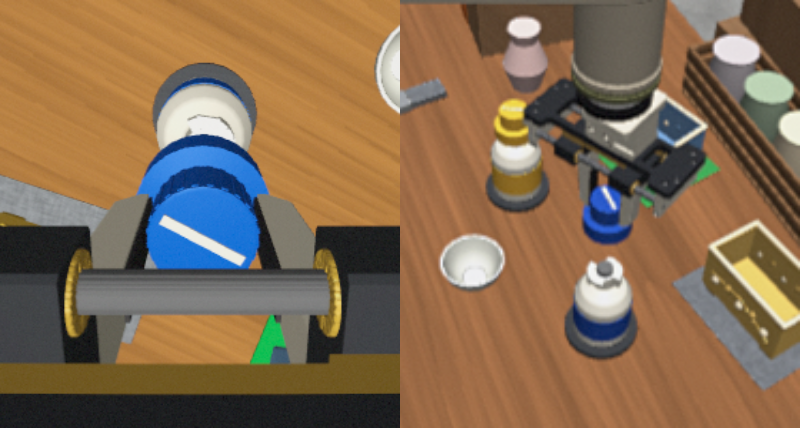

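The blue cap (right panel, 607,213) is held level in the fingers above its open bottle (603,270). The yellow bottle is still closed, and the planters haven't moved.

```bash
python3 -c "
from plant import *
print(close_job());s=read_state();print(s['t'],s['opening'],s['tool_pos'])"
```

```text
the job is handed in; nothing more can be done
None
the job is handed in; nothing more can be done
```

The job is handed in with the blue cap off its bottle and still held in the gripper. The blue planter was the one on the green mat. I pressed the cap down about 6.7 mm, twisted it 70° anticlockwise while it was down, and lifted it straight up.

**Final checks:**
- **Cap position:** its origin is about 90 mm above the blue bottle's mouth, within about 2 mm of its axis and tilted about 0.6°.
- **Grip:** the finger opening is 41.6 mm, the arm is still, and there was no sign of slip.
- **Rest of the table:** in the last side view the yellow bottle is still closed, and the planters and other visible items look undisturbed. The tape and most of the brush were outside that crop.
- **Time:** the robot clock was at about 8.5 s of the 45 s allowed.

**One oddity:** there was a sideways force of about 11 N while pressing at the locked angle. It dropped to almost nothing once I started the twist with a 0.6 mm sideways correction and a lighter push. No check failed, but the hand-in gives no verdict.

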